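# Rack the dried circuit cards

### The arm

A 6-joint arm with a two-finger parallel gripper is mounted at the origin on the work surface. World frame = base frame: x ahead of the robot, y to its left, z up, the work surface at z = 0. Lengths are in m, angles in degrees, forces in N, time in s.
With the tool pointing down it reaches from about 0.3 to 0.75 m from the base axis. Payload 8.5 kg.
Tool frame: the origin (TCP) lies on the centre line of the jaws, within the pads' length; the fingertips stand 14 mm ahead of it and the grasp point (between the pads) lies 5 mm behind it; z points along the fingers, x is the direction in which the jaws open and shut, and the axes are right-handed (so a half turn about z gives the same grasp; the last joint's range is limited). The gripper opens to 85 mm and grips with 20 to 120 N. Pads are 22 mm wide; open, the fingers measure 114 mm over their backs; the gripper's body (76 mm by 85 mm) begins 54 mm behind the grasp point. The pads swing forward as they close: fully open they stand 13 mm farther back than shut.
Start: joints at [53.784, 21.807, 74.336, -0, 83.858, -12.336], TCP at [0.223, 0.503, 0.245] pointing down, gripper open.
Joint ranges: [-178.18, 178.18], [-50.72, 133.34], [12.68, 142.11], [-81.47, 261.47], [9.98, 163.14], [-165.26, 165.26]. Speed limits (degrees/s): [136.94, 136.94, 180, 180, 180, 180].

### API

Orientations are given as a 3x3 rotation matrix whose columns are the frame's x, y, z axes.
In Python, from rig import * gives the robot as it stands.
- The arm moves only by the shell command python3 -m crank 'ROWS' [FORCE]. ROWS is JSON, one flat list of numbers, 7 for each row, row after row: the turn, a rotation vector about the world's x, y, z in rad, then the shift along the world's x, y, z in m, then the opening in per cent of the stroke, from 0 (shut) to 100 (fully open). A call has 1 to 20 rows; each row shifts and turns the commanded pose from where the row before left it; what a row does not reach is not made up. A row lasts 1/10 s, in which the tool goes at most 50 mm and 8.59 degrees, less where a joint would pass 70% of its speed; a pose out of reach is approached as far as the arm can. A call is refused whole if a number of a shift passes 0.05 or a number of a turn 0.15, either way. A call with a gripper value outside its range is refused whole. The fingers move at their own pace and stop on an object; FORCE is the grip in N (left out, the last holds). Time passes only in rows, so rows that do not move let the fingers close. It gives the time, the measured TCP pose, the force and the opening at its end, in the units of the state.
- observe(): the state, without advancing time (a new reading comes with each control period).
- get_image(name): name is "side" or "top" or "wrist"; returns a dict with "frame" (420x560x3 uint8, red, green, blue), "fov_y" (degrees; the focal length in pixels is half the picture's height over the tangent of half this angle, whatever the lens; pixels are square), "cx", "cy" (the principal point, pixels), "k1" (the pictures are not rectified: a ray, as slopes to the right and down, at radius r is drawn at 1 + k1 r^2 times it, then the intrinsics apply), "world_to_cam" (4x4, takes a point from world to camera coordinates). Camera axes: x right, y up, looking along -z (the intrinsics and any distortion apply to the point x, -y, -z); pixel columns grow to the right and rows downward; lengths in m; the calibration is good to about 2 mm. A picture is of the moment at which its call begins. There is no depth.
- close_job(): hands the job in, once; it reports no verdict.
The state is a dict: "time_s": time; "q": joint angles; "qvel": joint speeds; "joint_efforts": joint torques, N m; "position": TCP position; "tool_rot": TCP orientation; "ft_force": force on the tool from outside, world axes, zero at the start; "wrist_torque": the same for the moment, N m; "grip_width": finger opening in m.
Only numpy, scipy, OpenCV 4.12 (cv2) and the standard library are available. Lean on these libraries where they do the work, as an engineer would, in place of code of your own. Each camera call takes 0.05 s, during which the arm holds its last target. There are 200 camera calls.

### The job

The two circuit cards on the drying stand are ready: lift each one up and off its hook and stand it upright in the slotted rack, so that the three cards make one row, one card to a slot, all with their component sides facing the same way as the card already there. Lower each card fully down to the bottom of its slot rather than dropping it in, never tip a card over, and leave the card already in the rack, the multimeter, the solder spool and the bottle where they are.

Things in the scene. Friction and masses are not known exactly. Their poses are not given: they have to be found in the camera images.
- card_a: Hanging circuit card, about 120 g. Origin: middle of its lower edge; z up, y along its width, -x the component side. Board 4 mm thick, 90 wide, 70 high. Above it two struts (y -36, +36; 8 thick, 12 wide) carry a handle bar 10 thick (x), 84 wide, z 100 to 128 (the card's top). Window between: 60 wide, z 70 to 100. It hangs on the left hook (stand's +y), bar's underside on the rod.
- card_b: Second hanging card, the same in shape, size, origin and axes, on the right hook (stand's -y). Both hang with the lower edge 35 mm above the bench, component side (-x) away from the stand's posts, the hook under the middle of the bar. Grip the bar across its 10 mm thickness, from above, in its top 18 mm while it hangs, as the hook lies right under it.
- card_c: Third card, same shape, size, origin and axes. It already stands in the rack's slot at y +80, component side facing the rack's -y, that is towards the two empty slots (its yaw is the rack's + 90 degrees: its own x along the rack's +y). It stays there.
- card_a_front (a point): Point on card_a's component side (card frame x -12, y 0, z 50). The parts there (black chip, white connector strip, two small round cans) stand out up to 14 mm from the middle plane, on the -x side only; below z 49 the board is bare beyond 14 mm either side of the middle
- card_b_front (a point): The same point on card_b, whose parts are the same
- stand: Fixed steel drying stand. Origin on the bench under its cross bar; z up. Foot plate 12 high, x -100 to +30, 220 wide; posts at y -100 and +100 and a cross bar, top 137 high. Two hooks at y +57.5 and -57.5: 8 mm rods running level to the stand's -x, top side 135 above the bench, out to x -110 where the end turns up. The cards hang at x -57 to -73.
- hook_left_tip (a point): Top of the upturned end of the hook at the stand's y +57.5: 145 mm above the bench, 10 above the rod. A card must be raised more than 10 and less than 22 mm to pass it (16 is the middle, as the 8 mm rod also runs through the 30 mm window), then come out level along the stand's -x
- hook_right_tip (a point): The same for the hook at the stand's y -57.5
- rack: Fixed rack, black with grey fins, 108 (x) by 220 (y). Origin on the bench under its middle; z up. Three slots run along its x at y +80 (taken by card_c), 0 and -80. Slots 7.5 wide between fins near both ends (19 to 50 from the middle; open between), floor 12 above the bench, fins 50 high, sloping lead-ins up to 62 widen the mouth to about 20. End walls 50 high leave 100 length for the 90 mm card.
- slot_mid (a point): Middle of the floor of the middle slot (rack y 0), where the middle of a seated card's lower edge belongs. A seated card may lean up to 5 degrees
- slot_right (a point): The same for the slot at the rack's -y end (rack y -80)
- meter: Bystander: yellow hand multimeter lying flat, 170 x 85 x 46, origin under its middle, x along its length
- spool: Bystander: solder spool standing on its flange, diameter 56, 40 high, origin under its middle
- flux: Bystander: amber bottle with white cap, diameter 40, 90 high, origin under its middle

How it is judged:
By the outcome, as a careful person would: the job done as asked, in the order asked, and still so for the second after the job is handed in, with the robot touching nothing.
It also fails if it takes over 72 s, if anything falls off the work surface, if the arm or the gripper's body presses on something with over 40 N, if the wrist force passes 120 N, or if a joint passes its speed limit or range.

## Working session

There is one attempt and no reset: what is moved stays moved. The work goes in short steps, Python scripts to look and compute and a shell command to move; the robot and the scene stay as the last step left them, time stands still between calls to the robot, and variables do not carry over. Pictures are saved under pics/ and viewed, about 8 in all and at most 12, crops included, and the job is handed in when it is done.

```bash
mkdir -p pics; cat > h.py <<'E'
from rig import *
import numpy as np, cv2
def snap(n,f):
    im=get_image(n); cv2.imwrite('pics/'+f+'.png',im['frame'][:,:,::-1])
    np.save('pics/'+f+'.npy',im,allow_pickle=True); return im
def load(f): return np.load('pics/'+f+'.npy',allow_pickle=True).item()
def K(im):
    h,w=im['frame'].shape[:2]; f=h/2/np.tan(np.radians(im['fov_y'])/2)
    return np.array([[f,0,im['cx']],[0,f,im['cy']],[0,0,1.]]), np.array([im['k1'],0,0,0.])
def proj(im,P):
    k,d=K(im); M=im['world_to_cam']; S=np.diag([1,-1,-1.]); R=S@M[:3,:3]; t=S@M[:3,3]
    return cv2.projectPoints(np.atleast_2d(np.float64(P)),cv2.Rodrigues(R)[0],t,k,d)[0][:,0]
def ray(im,uv):
    k,d=K(im); n=cv2.undistortPoints(np.float64(uv).reshape(-1,1,2),k,d)[:,0]
    M=im['world_to_cam']; R=M[:3,:3]; o=-R.T@M[:3,3]
    v=np.c_[n[:,0],-n[:,1],-np.ones(len(n))]@R; return o,v
def onz(im,uv,z):
    o,v=ray(im,uv); return o+v*((z-o[2])/v[:,2])[:,None]
E
python3 - <<'E'
from h import *
for n in ['top','side']:
    im=snap(n,n+'0'); M=im['world_to_cam']; print(n,im['fov_y'],im['k1'],-M[:3,:3].T@M[:3,3],-M[2,:3])
s=observe(); print(s['time_s'],s['position'],s['tool_rot'],s['grip_width'])
E
```

```text
top 56.50923426622252 -0.07688523469224672 [0.44203658 0.00485122 1.12076949] [ 0.17969171 -0.00527666 -0.98370882]
side 57.739959485632355 -0.046593052099362875 [0.15962761 0.42982582 0.80195059] [ 0.47027795 -0.47245676 -0.74540141]
0.1 [0.22251121 0.50271807 0.24476393] [[ 4.04811826e-01  9.14399684e-01 -7.76566750e-04]
 [ 9.14399089e-01 -4.04812478e-01 -1.07882907e-03]
 [-1.30084487e-03 -2.73369162e-04 -9.99999117e-01]] 0.08531589797093812
```

View pics/top0.png

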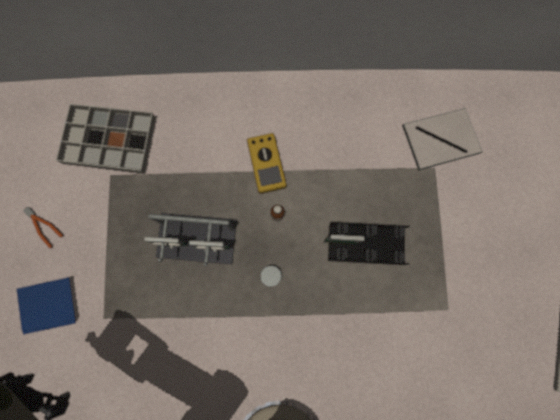

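View pics/side0.png

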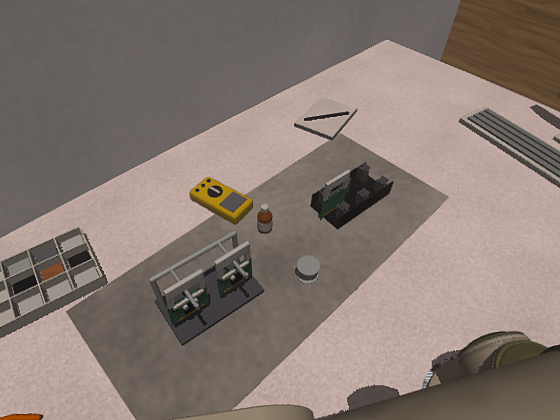

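Top: stand at about (195,238) with card bars near (162,240) and (206,244), rack at (368,243), and card_c's bar at (347,238). The rack orientation is unclear, so I'll enlarge it.

```bash
python3 - <<'E'
import cv2,numpy as np
t=cv2.imread('pics/top0.png'); s=cv2.imread('pics/side0.png')
a=cv2.resize(t[200:280,140:240],None,fx=4,fy=4,interpolation=cv2.INTER_CUBIC)
b=cv2.resize(t[200:280,320:420],None,fx=4,fy=4,interpolation=cv2.INTER_CUBIC)
c=cv2.resize(s[155:235,300:400],None,fx=4,fy=4,interpolation=cv2.INTER_CUBIC)
d=cv2.resize(s[225:350,145:270][:80+45],(400,400),interpolation=cv2.INTER_CUBIC)
e=np.vstack([np.hstack([a,b]),np.hstack([c,d[:320]])])
e=np.clip(e.astype(float)*1.8,0,255).astype('uint8')
e=cv2.resize(e,(750,600)); cv2.imwrite('pics/z.png',e)
E
```

```text
(no output)
```

View pics/z.png

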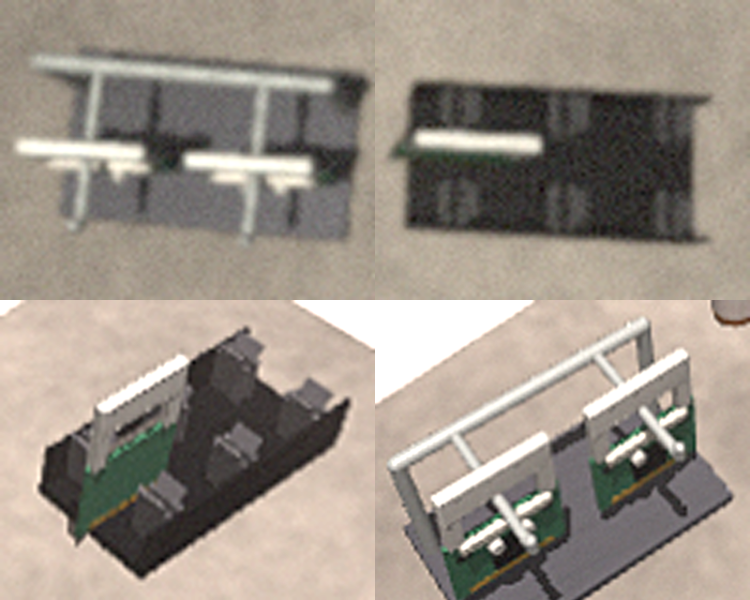

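The enlarged view shows rack fins in three pairs along the long axis. card_c's bar seems to lie along the rack's long axis, which disagrees with the description, so I'll measure and look closer.

```bash
python3 - <<'E'
from h import *
im=load('top0'); 
def z2p(x,y,ox): return ((x/0.9375-(400 if ox==320 else 0))/4+ox-.0, y/0.9375/4+200)
# rack wall corners z=.05, stand foot z=.012, bars
for n,z,ox,pts in [('rack',.05,320,[(412,85),(710,100),(708,240),(406,228)]),
 ('fins',.062,320,[(460,105),(570,110),(675,115),(460,205),(570,205),(675,208)]),
 ('cbar',.14,320,[(415,140),(540,145)]),
 ('foot',.012,140,[(365,78),(350,240),(62,215)]),
 ('abar',.163,140,[(17,148),(143,152)]),('bbar',.163,140,[(186,160),(311,165)]),
 ('tips',.145,140,[(75,228),(247,240)]),('cross',.137,140,[(35,63),(330,86)])]:
    print(n,onz(im,[z2p(*p,ox) for p in pts],z).round(3).tolist())
w=get_image('wrist'); M=w['world_to_cam']; print(w['fov_y'],-M[:3,:3].T@M[:3,3],-M[2,:3])
snap('wrist','w0')
E
```

```text
rack [[0.604, -0.153, 0.05], [0.587, -0.376, 0.05], [0.484, -0.366, 0.05], [0.499, -0.144, 0.05]]
fins [[0.586, -0.186, 0.062], [0.581, -0.267, 0.062], [0.575, -0.344, 0.062], [0.514, -0.182, 0.062], [0.511, -0.262, 0.062], [0.507, -0.339, 0.062]]
cbar [[0.553, -0.14, 0.14], [0.547, -0.225, 0.14]]
foot [[0.621, 0.107, 0.012], [0.498, 0.119, 0.012], [0.521, 0.338, 0.012]]
abar [[0.555, 0.324, 0.163], [0.55, 0.24, 0.163]]
bbar [[0.545, 0.212, 0.163], [0.54, 0.129, 0.163]]
tips [[0.502, 0.289, 0.145], [0.492, 0.174, 0.145]]
cross [[0.616, 0.323, 0.137], [0.596, 0.119, 0.137]]
71.96847878300093 [0.15903447 0.53107339 0.37308665] [ 0.2473053  -0.11035823 -0.96263241]
```

```bash
python3 -m crank '[0,0,0.021,0.011,-0.047,0.006,40, 0,0,0.021,0.011,-0.047,0.006,40, 0,0,0.021,0.011,-0.047,0.006,40, 0,0,0.021,0.011,-0.047,0.006,40, 0,0,0.021,0.011,-0.047,0.006,40, 0,0,0.021,0.011,-0.047,0.006,40, 0,0,0.021,0.011,-0.047,0.006,40, 0,0,0.021,0.011,-0.047,0.006,40, 0,0,0.021,0.011,-0.047,0.006,40, 0,0,0.021,0.011,-0.047,0.006,40, 0,0,0.021,0.011,-0.047,0.006,40, 0,0,0.021,0.011,-0.047,0.006,40, 0,0,0.021,0.011,-0.047,0.006,40, 0,0,0.021,0.011,-0.047,0.006,40, 0,0,0.021,0.011,-0.047,0.006,40, 0,0,0.021,0.011,-0.047,0.006,40, 0,0,0,0,0,0,40, 0,0,0,0,0,0,40]' 60
python3 - <<'E'
from h import *
im=snap('wrist','w1'); M=im['world_to_cam']; print(-M[:3,:3].T@M[:3,3],-M[2,:3])
cv2.imwrite('pics/w1b.png',np.clip(im['frame'][:,:,::-1].astype(float)*1.6,0,255).astype('uint8'))
E
```

```text
time_s: 2.0
position: [0.3985, -0.2496, 0.3407]
tool_rot: [[0.082, 0.997, -0.001], [0.997, -0.082, 0.001], [0.001, -0.001, -1.0]]
ft_force: [-0.3, -0.4, 0.1]
grip_width: 0.0342
[ 0.32941428 -0.24361295  0.46906822] [ 0.26925339 -0.02089377 -0.9628427 ]
```

View pics/w1b.png

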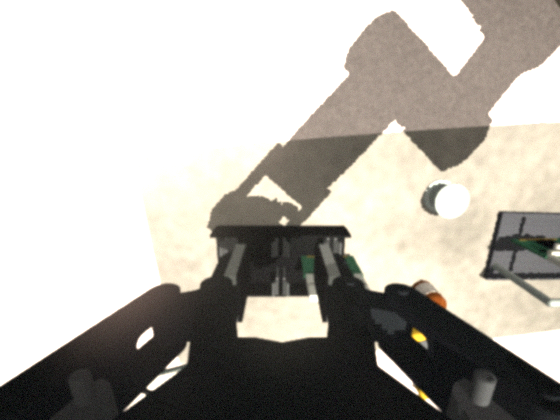

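The wrist view shows the rack at about (280,260), partly hidden by the fingers, with card_c's green board near (330,265). I'll move the camera 0.11 m forward.

```bash
python3 -m crank '[0,0,0,0.04,0,0,40, 0,0,0,0.04,0,0,40, 0,0,0,0.04,0,0,40, 0,0,0,0,0,0,40, 0,0,0,0,0,0,40]'
python3 - <<'E'
from h import *
im=snap('wrist','w2'); M=im['world_to_cam']; print(-M[:3,:3].T@M[:3,3],-M[2,:3])
s=get_image('side')['frame'][130:250,280:420,::-1]
s=cv2.resize(s,(560,480),interpolation=cv2.INTER_CUBIC)
w=cv2.resize(im['frame'][60:330,130:430,::-1],(533,480))
cv2.imwrite('pics/w2b.png',cv2.resize(np.clip(np.hstack([w,s]).astype(float)*1.3,0,255).astype('uint8'),(800,351)))
cv2.imwrite('pics/w2c.png',np.clip(cv2.resize(w,(667,600)).astype(float)*1.5,0,255).astype('uint8'))
E
```

```text
time_s: 2.55
position: [0.5187, -0.2476, 0.3411]
tool_rot: [[0.078, 0.997, -0.001], [0.997, -0.078, 0.0], [0.0, -0.001, -1.0]]
ft_force: [-0.2, 0.2, -0.1]
grip_width: 0.0344
[ 0.44960832 -0.24178335  0.46946644] [ 0.26948787 -0.02058537 -0.96278374]
```

View pics/w2c.png

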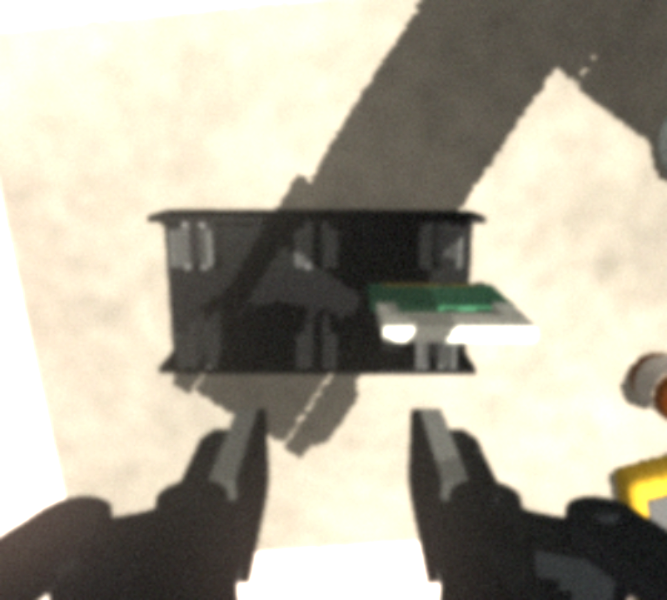

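The close view shows card_c standing crosswise to the slots: its bar runs along the rack's long axis, from (382,330) to (538,330), and its bare face is towards the base. That contradicts the description. A card only fits lengthwise in a slot, so the stated facing (rack's -y) will decide. Now I'll refine the rack pose from the fins and walls.

```bash
python3 - <<'E'
from h import *
im=load('w2'); f=600/270
P=lambda l:[(x/f+130,y/f+60) for x,y in l]
c=onz(im,P([(150,215),(485,215),(475,370),(162,370)]),.05); print(c.round(4).tolist(), c.mean(0))
fi=onz(im,P([(317,245),(318,345),(195,245),(197,345)]),.058); print(fi.round(4).tolist())
g=im['frame'][140:235,195:350,::-1].astype(float)
g=cv2.resize(np.clip(255*(g/160)**.6,0,255).astype('uint8'),(775,475),interpolation=cv2.INTER_CUBIC)
cv2.imwrite('pics/fin.png',g)
E
```

```text
[[0.4806, -0.3663, 0.05], [0.4974, -0.1494, 0.05], [0.6034, -0.1581, 0.05], [0.5867, -0.3743, 0.05]] [ 0.54202888 -0.26199026  0.05      ]
[[0.5076, -0.2593, 0.058], [0.5745, -0.2644, 0.058], [0.5014, -0.3377, 0.058], [0.5683, -0.3454, 0.058]]
```

View pics/fin.png

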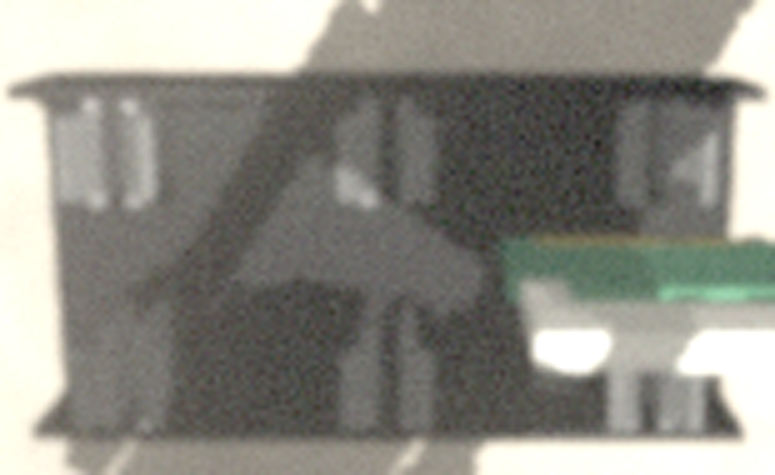

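The fins are clear. The middle slot gap is at column 389 (rows 100–205) and 391 (rows 320–430), the right slot at about 112 (rows 95–205), and the left slot's lower gap at 649 (rows 370–430). Wall edges are at rows 80 and 435.

```bash
python3 - <<'E'
from h import *
im=load('w2')
P=lambda l:[(x/5+195,y/5+140) for x,y in l]
a=onz(im,P([(389,150),(391,375),(112,150),(128,375),(649,400)]),.05); print(a.round(4).tolist())
w=onz(im,P([(60,76),(720,76),(700,437),(70,437)]),.05); print(w.round(4).tolist())
y=np.arctan2(*(w[1]-w[0])[[0,1]]), np.arctan2(*(w[2]-w[3])[[0,1]]); print('yaw rack',-np.degrees(y), (w[:2,0].mean(),w[2:,0].mean()))
# stand from top0: bars. find bright bars
t=load('top0'); g=t['frame'].min(2)
for n,(x0,x1) in {'a':(140,184),'b':(184,228)}.items():
    m=(g[232:256,x0:x1]>g[232:256,x0:x1].max()*.8).astype('uint8')
    k,l,s,_=cv2.connectedComponentsWithStats(m); i=1+s[1:,4].argmax()
    r=cv2.minAreaRect(np.argwhere(l==i)[:,::-1].astype('float32')); b=cv2.boxPoints(r)+[x0,232]
    e=sorted(b.tolist()); L=np.mean(e[:2],0); R=np.mean(e[2:],0)
    p=onz(t,[L,R],.163); d=p[0]-p[1]; print(n,r[1],p.mean(0).round(4),'yaw',-np.degrees(np.arctan2(d[0],d[1])),np.hypot(*d[:2]))
E
```

```text
[[0.5084, -0.2594, 0.05], [0.5766, -0.2646, 0.05], [0.502, -0.34, 0.05], [0.5704, -0.3444, 0.05], [0.5906, -0.1868, 0.05]]
[[0.4795, -0.3522, 0.05], [0.4943, -0.1627, 0.05], [0.6038, -0.1716, 0.05], [0.5889, -0.365, 0.05]]
yaw rack [-4.44600173 -4.39506501] (np.float64(0.4868944027778369), np.float64(0.5963268938469544))
a (31.415903091430664, 6.2469658851623535) [0.5504 0.2843 0.163 ] yaw -6.224466462176163 0.07909509786447953
b (31.126768112182617, 5.5516676902771) [0.5389 0.1723 0.163 ] yaw -4.7244045692885255 0.07708970051106032
```

```bash
python3 -m crank '[0,0,-0.1325,0.002,0.0325,-0.003,40, 0,0,-0.1325,0.002,0.0325,-0.003,40, 0,0,-0.1325,0.002,0.0325,-0.003,40, 0,0,-0.1325,0.002,0.0325,-0.003,40, 0,0,-0.1325,0.002,0.0325,-0.003,40, 0,0,-0.1325,0.002,0.0325,-0.003,40, 0,0,-0.1325,0.002,0.0325,-0.003,40, 0,0,-0.1325,0.002,0.0325,-0.003,40, 0,0,-0.1325,0.002,0.0325,-0.003,40, 0,0,-0.1325,0.002,0.0325,-0.003,40, 0,0,-0.1325,0.002,0.0325,-0.003,40, 0,0,-0.1325,0.002,0.0325,-0.003,40, 0,0,0,0,0,0,40, 0,0,0,0,0,0,40]'
python3 - <<'E'
from h import *
im=snap('wrist','w3'); s=observe(); print(np.round(s['position'],4), np.degrees(np.arctan2(s['tool_rot'][1][0],s['tool_rot'][0][0])),s['q'])
g=im['frame'][:,:,::-1].astype(float)
cv2.imwrite('pics/w3b.png',cv2.resize(np.clip(255*(g/200)**.7,0,255).astype('uint8'),(800,600)))
print(proj(im,[[.5504,.2843,.163],[.5389,.1723,.163]])*800/560)
E
```

```text
time_s: 4.05
position: [0.5418, 0.1408, 0.3059]
tool_rot: [[0.995, -0.098, 0.001], [-0.098, -0.995, -0.0], [0.001, 0.0, -1.0]]
ft_force: [0.3, -0.2, 0.1]
grip_width: 0.0342
[0.5421 0.1402 0.3059] -5.659879844118764 [ 2.39198809e+00  2.08448857e+01  6.58490885e+01 -1.85566692e-02
  9.32646046e+01  8.05080926e+00]
[[394.80165168  53.39111163]
 [394.48200505 241.25192272]]
```

View pics/w3b.png

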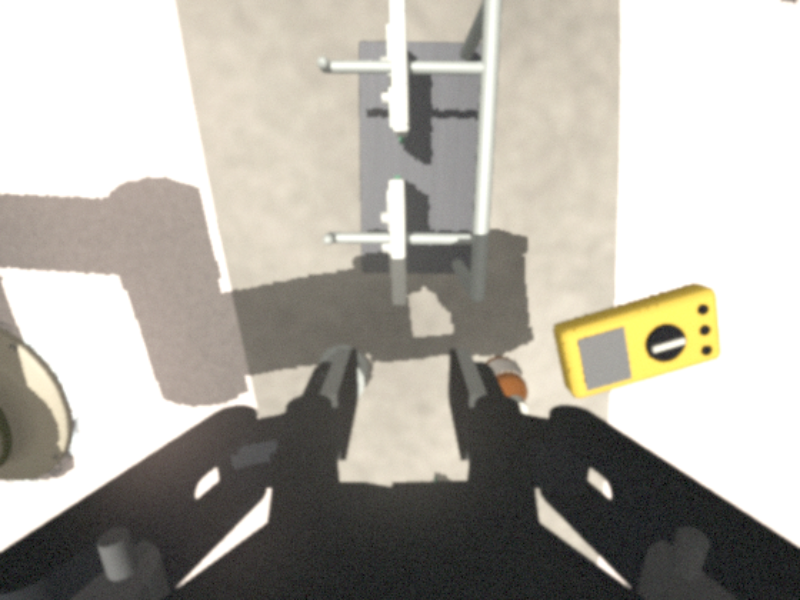

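B's bar lies from (398,180) to (398,304), with its hook at row 238 and tip at (330,238). A's bar is centred near (399,66), with its tip at (324,64).

```bash
python3 - <<'E'
from h import *
im=load('w3'); k=.7
g=im['frame'].astype(int).min(2)
for n,rows in {'a':(10,90),'b':(127,210)}.items():
    xs=[]
    for r in range(*rows,8):
        s=g[r,262:300]; xs.append((r,262+np.where(s>s.max()*.75)[0][[0,-1]])) if 1 else 0
    print(n,[(r,*x) for r,x in xs])
print(onz(im,np.array([[398,180],[398,304],[398,242],[399,66],[399,130]])*k,.163).round(4).tolist())
print(onz(im,np.array([[330,238],[324,64]])*k,.145).round(4).tolist())
print(onz(im,np.array([[470,239],[470,68]])*k,.135).round(4).tolist())
E
```

```text
a [(10, np.int64(273), np.int64(282)), (18, np.int64(271), np.int64(282)), (26, np.int64(271), np.int64(283)), (34, np.int64(271), np.int64(283)), (42, np.int64(272), np.int64(283)), (50, np.int64(274), np.int64(283)), (58, np.int64(275), np.int64(283)), (66, np.int64(268), np.int64(283)), (74, np.int64(273), np.int64(284)), (82, np.int64(273), np.int64(284))]
b [(127, np.int64(273), np.int64(281)), (135, np.int64(271), np.int64(281)), (143, np.int64(272), np.int64(281)), (151, np.int64(267), np.int64(281)), (159, np.int64(273), np.int64(282)), (167, np.int64(262), np.int64(299)), (175, np.int64(271), np.int64(282)), (183, np.int64(273), np.int64(283)), (191, np.int64(273), np.int64(283)), (199, np.int64(274), np.int64(284)), (207, np.int64(287), np.int64(299))]
[[0.5451, 0.2109, 0.163], [0.5369, 0.1292, 0.163], [0.5412, 0.1716, 0.163], [0.5522, 0.2771, 0.163], [0.5486, 0.2407, 0.163]]
[[0.4936, 0.1765, 0.145], [0.5049, 0.2877, 0.145]]
[[0.5927, 0.1649, 0.135], [0.5994, 0.2786, 0.135]]
```

```bash
python3 -m crank '[0,0,0,-0.0015,0.031,0,40, 0,0,0,0,0,-0.03,40, 0,0,0,0,0,-0.03,40, 0,0,0,0,0,-0.03,40, 0,0,0,0,0,-0.03,40, 0,0,0,0,0,-0.015,40, 0,0,0,0,0,-0.01,40, 0,0,0,0,0,-0.007,40, 0,0,0,0,0,0,40, 0,0,0,0,0,0,40]' 40
python3 -m crank '[0,0,0,0,0,0,20, 0,0,0,0,0,0,10, 0,0,0,0,0,0,5, 0,0,0,0,0,0,0, 0,0,0,0,0,0,0, 0,0,0,0,0,0,0, 0,0,0,0,0,0,0]' 40
```

```text
time_s: 5.1
position: [0.5415, 0.1717, 0.1541]
tool_rot: [[0.995, -0.1, 0.001], [-0.1, -0.995, 0.0], [0.001, -0.0, -1.0]]
ft_force: [-0.3, 0.5, -0.1]
grip_width: 0.0339
time_s: 5.8
position: [0.5414, 0.172, 0.1539]
tool_rot: [[0.995, -0.1, 0.001], [-0.1, -0.995, 0.0], [0.001, -0.0, -1.0]]
ft_force: [-0.4, 0.8, 4.6]
grip_width: 0.0094
```

```bash
python3 -m crank '[0,0,0,0,0,0.006,0, 0,0,0,0,0,0.006,0, 0,0,0,0,0,0.004,0, 0,0,0,0,0,0,0, 0,0,0,0,0,0,0]' 60
python3 - <<'E'
from h import *
im=snap('side','s1'); s=observe(); print(s['ft_force'],s['wrist_torque'])
cv2.imwrite('pics/s1b.png',cv2.resize(im['frame'][220:350,130:300,::-1],(680,520),interpolation=cv2.INTER_CUBIC))
E
```

```text
time_s: 6.3
position: [0.5411, 0.1719, 0.1693]
tool_rot: [[0.995, -0.1, -0.0], [-0.1, -0.995, -0.0], [-0.0, 0.0, -1.0]]
ft_force: [0.4, 0.7, -1.5]
grip_width: 0.0086
[-0.0886442  -0.74664143 -0.15327455] [-0.00093173  0.03881277 -0.07116178]
```

View pics/s1b.png

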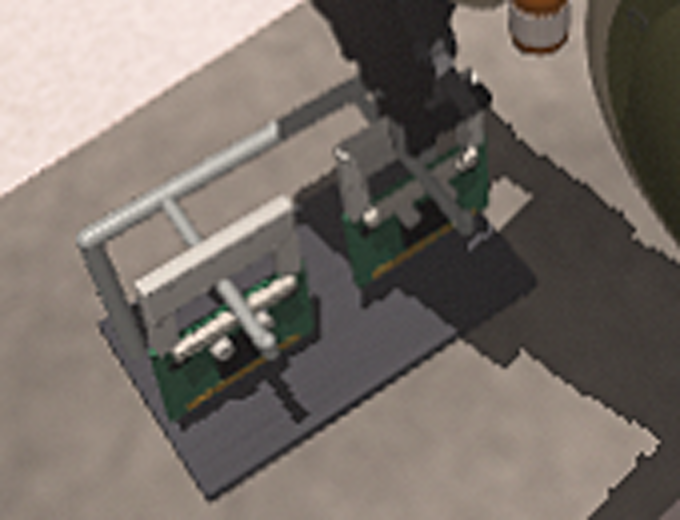

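card_b hangs from the gripper, level and lifted, with its window around the rod and its parts facing the base. Next I bring it out level, then raise it and carry it.

```bash
python3 -m crank '[0,0,0,-0.008,0.0008,0,0, 0,0,0,-0.012,0.0012,0,0, 0,0,0,-0.015,0.0015,0,0, 0,0,0,-0.015,0.0015,0,0, 0,0,0,-0.015,0.0015,0,0, 0,0,0,-0.015,0.0015,0,0, 0,0,0,-0.012,0.0012,0,0, 0,0,0,-0.008,0.0008,0,0, 0,0,0,0,0,0,0, 0,0,0,0,0,0.015,0, 0,0,0,0,0,0.03,0, 0,0,0,0,0,0.03,0, 0,0,0,0,0,0.015,0]' 60
python3 -m crank '[0,0,0.05,0,-0.017,0,0, 0,0,0.1063,0,-0.035,0,0, 0,0,0.1063,0,-0.035,0,0, 0,0,0.1063,0,-0.035,0,0, 0,0,0.1063,0,-0.035,0,0, 0,0,0.1063,0,-0.035,0,0, 0,0,0.1063,0,-0.035,0,0, 0,0,0.1063,0,-0.035,0,0, 0,0,0.1063,0,-0.035,0,0, 0,0,0.1063,0,-0.035,0,0, 0,0,0.1063,0,-0.035,0,0, 0,0,0.1063,0,-0.035,0,0, 0,0,0.1063,0,-0.035,0,0, 0,0,0.1063,0,-0.035,0,0, 0,0,0.1063,0,-0.035,0,0, 0,0,0.056,0,-0.018,0,0, 0,0,0,0,0,0,0, 0,0,0,0,0,0,0]' 60
```

```text
time_s: 7.65
position: [0.4422, 0.1819, 0.2617]
tool_rot: [[0.995, -0.1, 0.004], [-0.1, -0.995, 0.001], [0.004, -0.001, -1.0]]
ft_force: [-0.7, -0.4, -1.7]
grip_width: 0.0084
time_s: 9.45
position: [0.4411, -0.3431, 0.259]
tool_rot: [[0.078, 0.997, -0.0], [0.997, -0.078, 0.001], [0.001, -0.0, -1.0]]
ft_force: [0.3, -1.0, -1.6]
grip_width: 0.0085
```

```bash
python3 -m crank '[0,0,0,0.02,0.0003,0,0, 0,0,0,0.03,0.0004,0,0, 0,0,0,0.03,0.0004,0,0, 0,0,0,0.015,0.0002,-0.01,0, 0,0,0,0,0,-0.02,0, 0,0,0,0,0,-0.02,0, 0,0,0,0,0,-0.01,0, 0,0,0,0,0,0,0, 0,0,0,0,0,0,0]' 60
python3 - <<'E'
from h import *
s=observe(); p=np.array(s['position']); print(p)
a=snap('side','s2'); w=snap('wrist','w4'); t=snap('top','t2')
A=cv2.resize(a['frame'][110:240,290:420,::-1],(400,400),interpolation=cv2.INTER_CUBIC)
B=cv2.resize(w['frame'][100:300,180:380,::-1],(400,400),interpolation=cv2.INTER_CUBIC)
cv2.imwrite('pics/s2b.png',np.clip(255*(np.hstack([A,B])/230.)**.7,0,255).astype('uint8'))
E
```

```text
time_s: 10.35
position: [0.5362, -0.3418, 0.2001]
tool_rot: [[0.077, 0.997, 0.001], [0.997, -0.077, -0.001], [-0.001, 0.001, -1.0]]
ft_force: [0.4, -0.5, -1.9]
grip_width: 0.0088
[ 0.53623601 -0.34176918  0.20008849]
```

View pics/s2b.png

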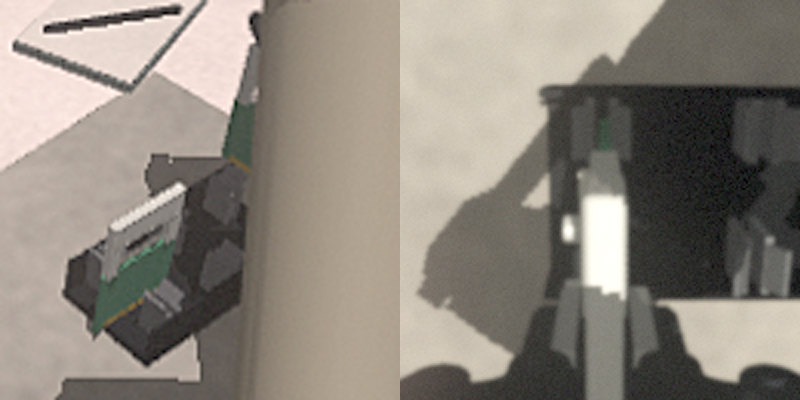

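card_b hangs upright directly over the right slot: the board edge at (605,130) is in line with the fin gap, and its parts (568,228) are on the rack's -y side. Now I lower it.

```bash
python3 -m crank '[0,0,0,0,0,-0.01,0, 0,0,0,0,0,-0.01,0, 0,0,0,0,0,-0.007,0, 0,0,0,0,0,-0.006,0, 0,0,0,0,0,-0.006,0, 0,0,0,0,0,-0.006,0, 0,0,0,0,0,-0.006,0, 0,0,0,0,0,-0.006,0, 0,0,0,0,0,0,0, 0,0,0,0,0,0,0]' 60; python3 -m crank '[0,0,0,0,0,-0.004,0, 0,0,0,0,0,-0.003,0, 0,0,0,0,0,-0.003,0, 0,0,0,0,0,0,0]' 60
```

```text
time_s: 11.5
position: [0.5361, -0.3418, 0.1421]
tool_rot: [[0.077, 0.997, -0.001], [0.997, -0.077, 0.0], [0.0, -0.001, -1.0]]
ft_force: [-0.9, -1.7, -1.9]
grip_width: 0.0089
time_s: 11.9
position: [0.5361, -0.3419, 0.1319]
tool_rot: [[0.077, 0.997, -0.0], [0.997, -0.077, 0.0], [0.0, -0.0, -1.0]]
ft_force: [1.9, -1.3, -1.9]
grip_width: 0.0088
```

```bash
python3 -m crank '[0,0,0,0,0,-0.001,0, 0,0,0,0,0,-0.001,0, 0,0,0,0,0,0,0]' 60;  python3 -m crank '[0,0,0,0,0,-0.001,0, 0,0,0,0,0,-0.001,0, 0,0,0,0,0,0,0]' 60
```

```text
time_s: 12.2
position: [0.5363, -0.342, 0.1312]
tool_rot: [[0.076, 0.997, 0.001], [0.997, -0.076, -0.001], [-0.001, 0.001, -1.0]]
ft_force: [-1.4, -1.9, 5.1]
grip_width: 0.0082
time_s: 12.5
position: [0.5363, -0.3422, 0.1312]
tool_rot: [[0.076, 0.997, 0.002], [0.997, -0.076, -0.003], [-0.002, 0.002, -1.0]]
ft_force: [-5.1, 0.9, 17.2]
grip_width: 0.0087
```

Contact at the predicted height of 0.131, so it is seated. I'll relieve the push, release and rise.

```bash
python3 -m crank '[0,0,0,0,0,0.0025,0, 0,0,0,0,0,0,0, 0,0,0,0,0,0,12, 0,0,0,0,0,0,18, 0,0,0,0,0,0,25, 0,0,0,0,0,0,30, 0,0,0,0,0,0,30, 0,0,0,0,0,0.01,30, 0,0,0,0,0,0.02,30, 0,0,0,0,0,0.04,30, 0,0,0,0,0,0.04,30, 0,0,0,0,0,0.03,30, 0,0,0,0,0,0.03,35, 0,0,0,0,0,0,40]' 60
python3 - <<'E'
from h import *
w=snap('wrist','w5')
B=cv2.resize(w['frame'][100:300,130:430,::-1],(750,500),interpolation=cv2.INTER_CUBIC)
cv2.imwrite('pics/w5b.png',np.clip(255*(B/230.)**.7,0,255).astype('uint8'))
E
```

```text
time_s: 13.9
position: [0.5367, -0.3423, 0.3063]
tool_rot: [[0.076, 0.997, 0.007], [0.997, -0.076, -0.006], [-0.006, 0.007, -1.0]]
ft_force: [0.2, -0.2, 0.5]
grip_width: 0.0343
```

View pics/w5b.png

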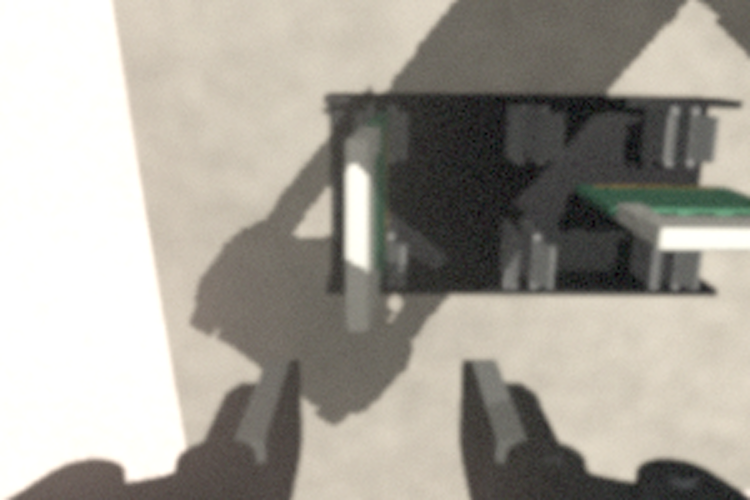

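card_b stands in the right slot with its bar at (357,215) and parts to the left. card_c is untouched. Now card_a.

```bash
python3 -m crank '[0,0,-0.05,0.0005,0.0197,0,40, 0,0,-0.1063,0.001,0.0417,0,40, 0,0,-0.1063,0.001,0.0417,0,40, 0,0,-0.1063,0.001,0.0417,0,40, 0,0,-0.1063,0.001,0.0417,0,40, 0,0,-0.1063,0.001,0.0417,0,40, 0,0,-0.1063,0.001,0.0417,0,40, 0,0,-0.1063,0.001,0.0417,0,40, 0,0,-0.1063,0.001,0.0417,0,40, 0,0,-0.1063,0.001,0.0417,0,40, 0,0,-0.1063,0.001,0.0417,0,40, 0,0,-0.1063,0.001,0.0417,0,40, 0,0,-0.1063,0.001,0.0417,0,40, 0,0,-0.1063,0.001,0.0417,0,40, 0,0,-0.1063,0.001,0.0417,0,40, 0,0,-0.056,0.0005,0.022,0,40, 0,0,0,0,0,0,40, 0,0,0,0,0,0,40, 0,0,0,0,0,0,40]'
python3 - <<'E'
from h import *
s=observe(); print(np.round(s['position'],4),np.round(s['tool_rot'],4).tolist())
im=snap('wrist','w6'); g=im['frame'].astype(int).min(2)
print(proj(im,[[.552,.283,.163],[.5562,.325,.163],[.5478,.241,.163]]).round(1))
c=proj(im,[[.552,.283,.163]])[0]
for dr in range(-48,60,8):
    r=int(c[1])+dr
    if 0<=r<420:
        s=g[r,int(c[0])-20:int(c[0])+20]; i=np.where(s>np.percentile(g[:, :],60) )[0]
        print(r,s.max(),int(c[0])-20+np.where(s>s.max()*.8)[0][[0,-1]])
E
```

```text
time_s: 15.85
position: [0.5512, 0.2826, 0.3005]
tool_rot: [[0.995, -0.1, -0.001], [-0.1, -0.995, -0.0], [-0.001, 0.001, -1.0]]
ft_force: [0.0, 0.3, 0.4]
grip_width: 0.0343
[0.5512 0.2826 0.3005] [[0.995, -0.1002, -0.0008], [-0.1002, -0.995, -0.0005], [-0.0007, 0.0006, -1.0]]
[[283.5 201.8]
 [283.6 156.9]
 [283.4 243.1]]
153 119 [263 302]
161 227 [277 286]
169 231 [278 287]
177 230 [276 287]
185 229 [278 287]
193 210 [263 274]
201 89 [279 288]
209 90 [278 292]
217 101 [281 302]
225 101 [282 302]
233 192 [281 283]
241 184 [282 288]
249 71 [294 297]
257 43 [263 301]
```

```bash
python3 -m crank '[0,0,0,0,0,-0.03,40, 0,0,0,0,0,-0.03,40, 0,0,0,0,0,-0.03,40, 0,0,0,0,0,-0.03,40, 0,0,0,0,0,-0.014,40, 0,0,0,0,0,-0.009,40, 0,0,0,0,0,-0.004,40, 0,0,0,0,0,0,40, 0,0,0,0,0,0,40]' 40
python3 -m crank '[0,0,0,0,0,0,20, 0,0,0,0,0,0,10, 0,0,0,0,0,0,5, 0,0,0,0,0,0,0, 0,0,0,0,0,0,0, 0,0,0,0,0,0,0, 0,0,0,0,0,0,0]' 40
```

```text
time_s: 16.8
position: [0.5516, 0.2836, 0.1548]
tool_rot: [[0.995, -0.1, 0.002], [-0.1, -0.995, 0.0], [0.002, -0.001, -1.0]]
ft_force: [0.5, 0.1, 0.4]
grip_width: 0.0343
time_s: 17.5
position: [0.5515, 0.2838, 0.1545]
tool_rot: [[0.995, -0.1, 0.001], [-0.1, -0.995, 0.0], [0.001, -0.0, -1.0]]
ft_force: [0.4, -0.9, 5.6]
grip_width: 0.0089
```

```bash
python3 -m crank '[0,0,0,0,0,0.006,0, 0,0,0,0,0,0.006,0, 0,0,0,0,0,0.004,0, 0,0,0,0,0,0,0, 0,0,0,0,0,0,0]' 60
```

```text
time_s: 18.0
position: [0.551, 0.2837, 0.1697]
tool_rot: [[0.995, -0.1, -0.0], [-0.1, -0.995, -0.0], [-0.0, 0.0, -1.0]]
ft_force: [-1.4, 0.2, -0.4]
grip_width: 0.0087
```

```bash
python3 -m crank '[0,0,0,-0.008,0.0008,0,0, 0,0,0,-0.012,0.0012,0,0, 0,0,0,-0.015,0.0015,0,0, 0,0,0,-0.015,0.0015,0,0, 0,0,0,-0.015,0.0015,0,0, 0,0,0,-0.015,0.0015,0,0, 0,0,0,-0.012,0.0012,0,0, 0,0,0,-0.008,0.0008,0,0, 0,0,0,0,0,0,0, 0,0,0,0,0,0.015,0, 0,0,0,0,0,0.03,0, 0,0,0,0,0,0.03,0, 0,0,0,0,0,0.015,0]' 60
python3 -m crank '[0,0,0.05,0,-0.0185,0,0, 0,0,0.1063,0,-0.0371,0,0, 0,0,0.1063,0,-0.0371,0,0, 0,0,0.1063,0,-0.0371,0,0, 0,0,0.1063,0,-0.0371,0,0, 0,0,0.1063,0,-0.0371,0,0, 0,0,0.1063,0,-0.0371,0,0, 0,0,0.1063,0,-0.0371,0,0, 0,0,0.1063,0,-0.0371,0,0, 0,0,0.1063,0,-0.0371,0,0, 0,0,0.1063,0,-0.0371,0,0, 0,0,0.1063,0,-0.0371,0,0, 0,0,0.1063,0,-0.0371,0,0, 0,0,0.1063,0,-0.0371,0,0, 0,0,0.1063,0,-0.0371,0,0, 0,0,0.056,0,-0.0185,0,0, 0,0,0,0,0,0,0, 0,0,0,0,0,0,0]' 60
```

```text
time_s: 19.3
position: [0.4522, 0.2938, 0.2624]
tool_rot: [[0.995, -0.1, 0.004], [-0.1, -0.995, 0.001], [0.004, -0.002, -1.0]]
ft_force: [-0.5, 0.3, -1.9]
grip_width: 0.0086
time_s: 21.1
position: [0.4511, -0.2627, 0.2596]
tool_rot: [[0.078, 0.997, -0.0], [0.997, -0.078, 0.001], [0.0, -0.0, -1.0]]
ft_force: [-0.2, 0.2, -0.3]
grip_width: 0.0087
```

```bash
python3 -m crank '[0,0,0,0.018,0.0002,0,0, 0,0,0,0.03,0.0003,0,0, 0,0,0,0.03,0.0002,0,0, 0,0,0,0.0135,0,-0.01,0, 0,0,0,0,0,-0.02,0, 0,0,0,0,0,-0.02,0, 0,0,0,0,0,-0.01,0, 0,0,0,0,0,0,0, 0,0,0,0,0,0,0]' 60
python3 - <<'E'
from h import *
s=observe(); print(np.round(s['position'],4),s['ft_force'])
w=snap('wrist','w7')
B=cv2.resize(w['frame'][100:310,130:430,::-1],(750,525),interpolation=cv2.INTER_CUBIC)
cv2.imwrite('pics/w7b.png',np.clip(255*(B/230.)**.7,0,255).astype('uint8'))
E
```

```text
time_s: 22.0
position: [0.5427, -0.2619, 0.2006]
tool_rot: [[0.077, 0.997, 0.001], [0.997, -0.077, -0.001], [-0.001, 0.001, -1.0]]
ft_force: [0.8, 1.1, -1.5]
grip_width: 0.0088
[ 0.5427 -0.2619  0.2006] [ 0.75362241  1.08910389 -1.51878165]
```

View pics/w7b.png

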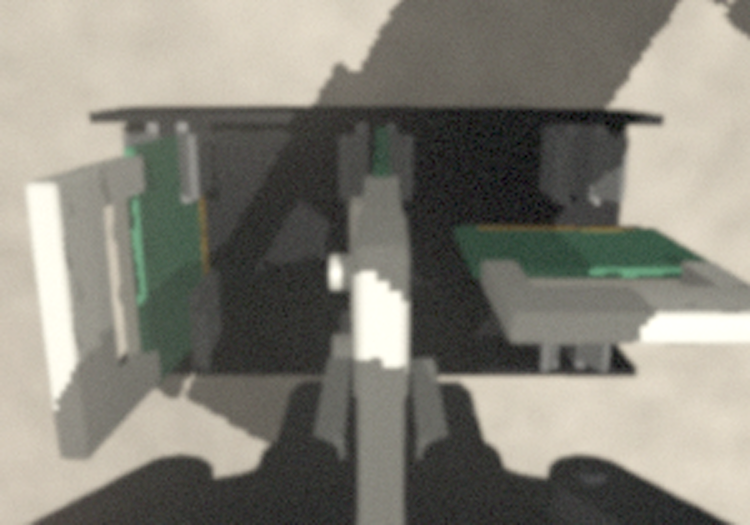

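card_a is upright over the middle slot: the board edge at (382,150) lies in the fin gap at 365–390, and its parts (335,272) are on the rack's -y side. card_b is seated. I lower it the same way.

```bash
python3 -m crank '[0,0,0,0,0,-0.01,0, 0,0,0,0,0,-0.01,0, 0,0,0,0,0,-0.007,0, 0,0,0,0,0,-0.006,0, 0,0,0,0,0,-0.006,0, 0,0,0,0,0,-0.006,0, 0,0,0,0,0,-0.006,0, 0,0,0,0,0,-0.006,0, 0,0,0,0,0,0,0, 0,0,0,0,0,0,0]' 60; python3 -m crank '[0,0,0,0,0,-0.004,0, 0,0,0,0,0,-0.003,0, 0,0,0,0,0,-0.003,0, 0,0,0,0,0,-0.001,0, 0,0,0,0,0,0,0]' 60; python3 -m crank '[0,0,0,0,0,-0.001,0, 0,0,0,0,0,-0.001,0, 0,0,0,0,0,0,0]' 60
```

```text
time_s: 23.05
position: [0.5444, -0.2625, 0.1431]
tool_rot: [[0.077, 0.997, 0.005], [0.997, -0.077, -0.002], [-0.001, 0.005, -1.0]]
ft_force: [6.0, -0.6, -1.8]
grip_width: 0.0092
time_s: 23.55
position: [0.5445, -0.2627, 0.1336]
tool_rot: [[0.077, 0.997, 0.006], [0.997, -0.077, -0.003], [-0.002, 0.006, -1.0]]
ft_force: [2.8, 0.0, 8.6]
grip_width: 0.0088
time_s: 23.85
position: [0.5446, -0.2629, 0.1334]
tool_rot: [[0.077, 0.997, 0.008], [0.997, -0.077, -0.004], [-0.004, 0.008, -1.0]]
ft_force: [0.3, 2.5, 20.7]
grip_width: 0.0087
```

It stopped 2 mm higher than card_b did, with a +x reaction earlier, so it probably touches the end wall. I'll ease up, shift +x and retry.

```bash
python3 -m crank '[0,0,0,0,0,0.004,0, 0,0,0,0.002,0,0.002,0, 0,0,0,0.001,0,0,0, 0,0,0,0,0,0,0]' 60; python3 -m crank '[0,0,0,0,0,-0.002,0, 0,0,0,0,0,-0.002,0, 0,0,0,0,0,-0.001,0, 0,0,0,0,0,0,0]' 60;  python3 -m crank '[0,0,0,0,0,-0.001,0, 0,0,0,0,0,0,0]' 60
python3 - <<'E'
from h import *
a=snap('side','s3'); w=snap('wrist','w8')
E
```

```text
time_s: 24.25
position: [0.5456, -0.2623, 0.1356]
tool_rot: [[0.077, 0.997, -0.001], [0.997, -0.077, -0.0], [-0.0, -0.001, -1.0]]
ft_force: [1.5, -2.2, 0.8]
grip_width: 0.0088
time_s: 24.65
position: [0.5456, -0.2625, 0.1336]
tool_rot: [[0.076, 0.997, 0.002], [0.997, -0.076, -0.002], [-0.002, 0.002, -1.0]]
ft_force: [-5.2, 1.1, 20.9]
grip_width: 0.0084
time_s: 24.85
position: [0.5457, -0.2626, 0.1335]
tool_rot: [[0.076, 0.997, 0.002], [0.997, -0.076, -0.003], [-0.003, 0.003, -1.0]]
ft_force: [-8.5, 1.0, 28.1]
grip_width: 0.0086
```

```bash
python3 - <<'E'
from h import *
for f in ['w4','w7','w8']:
    im=load(f)['frame'].astype(int); 
    print(f); 
    for r in range(140,186,3): print(r,im[r,278:288].mean(0).round().astype(int), end=' | ')
    g=im.min(2); print()
    print([ (r,*np.where(g[r,262:305]>70)[0][[0,-1]]+262) if (g[r,262:305]>70).any() else r for r in range(165,260,6)])
a,b=load('w4')['frame'][130:250,240:320,::-1],load('w7')['frame'][130:250,240:320,::-1]
c=load('w8')['frame'][130:250,240:320,::-1]
v=np.hstack([cv2.resize(x,(266,400),interpolation=cv2.INTER_CUBIC) for x in (a,b,c)])
cv2.imwrite('pics/cmp.png',np.clip(255*(v/200.)**.6,0,255).astype('uint8'))
E
```

```text
w4
140 [65 61 54] | 143 [28 27 25] | 146 [25 24 22] | 149 [31 30 28] | 152 [35 34 32] | 155 [31 30 28] | 158 [32 33 29] | 161 [35 41 34] | 164 [32 39 32] | 167 [35 42 35] | 170 [33 41 34] | 173 [36 46 37] | 176 [67 69 61] | 179 [74 72 66] | 182 [75 74 66] | 185 [76 74 68] | 
[165, 171, 177, (183, np.int64(279), np.int64(282)), (189, np.int64(269), np.int64(284)), (195, np.int64(270), np.int64(290)), (201, np.int64(270), np.int64(292)), (207, np.int64(263), np.int64(293)), (213, np.int64(262), np.int64(293)), (219, np.int64(262), np.int64(293)), (225, np.int64(270), np.int64(293)), (231, np.int64(270), np.int64(293)), (237, np.int64(270), np.int64(293)), (243, np.int64(271), np.int64(293)), (249, np.int64(272), np.int64(302)), (255, np.int64(273), np.int64(291))]
w7
140 [66 63 55] | 143 [28 27 24] | 146 [21 19 17] | 149 [27 26 24] | 152 [30 37 31] | 155 [30 37 31] | 158 [28 36 30] | 161 [30 38 31] | 164 [27 37 30] | 167 [31 42 33] | 170 [49 56 48] | 173 [74 74 66] | 176 [73 73 66] | 179 [75 74 67] | 182 [76 74 67] | 185 [79 78 70] | 
[165, 171, (177, np.int64(277), np.int64(286)), (18
[... 550 characters left out ...]
52 [29 34 29] | 155 [30 38 32] | 158 [30 38 31] | 161 [29 39 30] | 164 [29 40 31] | 167 [30 42 33] | 170 [67 68 61] | 173 [76 74 68] | 176 [77 75 68] | 179 [76 74 68] | 182 [77 75 70] | 185 [79 77 70] | 
[165, 171, 177, (183, np.int64(270), np.int64(285)), (189, np.int64(271), np.int64(288)), (195, np.int64(271), np.int64(290)), (201, np.int64(270), np.int64(291)), (207, np.int64(262), np.int64(292)), (213, np.int64(262), np.int64(292)), (219, np.int64(271), np.int64(292)), (225, np.int64(272), np.int64(291)), (231, np.int64(271), np.int64(292)), (237, np.int64(264), np.int64(292)), (243, np.int64(270), np.int64(291)), (249, np.int64(272), np.int64(291)), (255, np.int64(272), np.int64(292))]
```

View pics/cmp.png

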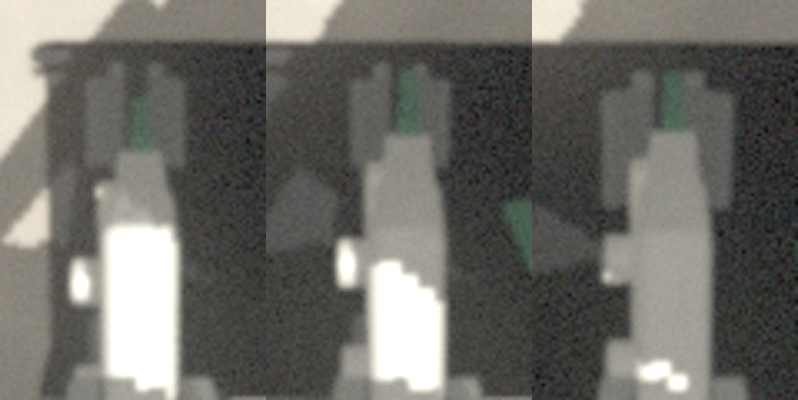

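Compared at the same tool pose, card_a is swung about 3.5° in its plane relative to card_b. The board bottom is 9 px nearer the -x end and the strut joint 5 px nearer, so one corner is touching first. I'll raise a little, turn the tool 3.5° to level it, recentre and lower again.

```bash
python3 -m crank '[0,0,0,0,0,0.004,0, 0,0,0,0,0,0.005,0, -0.0016,-0.02,0,-0.001,0,0,0, -0.0016,-0.02,0,-0.001,0,0,0, -0.0015,-0.02,0,-0.001,0,0,0, 0,0,0,0,0,0,0, 0,0,0,0,0,0,0]' 60
python3 - <<'E'
from h import *
im=snap('wrist','w9')['frame'].astype(int)
for r in range(144,182,2): print(r,im[r,278:288].mean(0).round().astype(int), end=' | ')
E
python3 -m crank '[0,0,0,0,0,-0.002,0, 0,0,0,0,0,-0.002,0, 0,0,0,0,0,0,0]' 60
python3 -m crank '[0,0,0,0,0,-0.001,0, 0,0,0,0,0,-0.001,0, 0,0,0,0,0,0,0]' 60
```

```text
time_s: 25.65
position: [0.5423, -0.2619, 0.1387]
tool_rot: [[0.077, 0.995, 0.059], [0.997, -0.077, -0.004], [0.0, 0.059, -0.998]]
ft_force: [-1.2, -1.4, -1.6]
grip_width: 0.0088
144 [19 17 16] | 146 [17 16 15] | 148 [23 25 22] | 150 [31 37 32] | 152 [32 38 34] | 154 [30 39 32] | 156 [30 39 31] | 158 [30 39 32] | 160 [28 38 30] | 162 [29 39 32] | 164 [30 40 32] | 166 [30 42 33] | 168 [39 49 40] | 170 [69 69 62] | 172 [76 75 68] | 174 [77 74 68] | 176 [76 74 67] | 178 [77 75 68] | 180 [77 75 68] | time_s: 26.0
position: [0.543, -0.262, 0.1346]
tool_rot: [[0.076, 0.995, 0.061], [0.997, -0.076, -0.005], [-0.0, 0.061, -0.998]]
ft_force: [0.4, -1.6, -1.9]
grip_width: 0.0089
time_s: 26.3
position: [0.5427, -0.262, 0.1327]
tool_rot: [[0.077, 0.995, 0.06], [0.997, -0.076, -0.005], [-0.0, 0.06, -0.998]]
ft_force: [1.0, -2.6, -2.0]
grip_width: 0.0087
```

Past the earlier stop and still free, so I keep going to contact.

```bash
python3 -m crank '[0,0,0,0,0,-0.001,0, 0,0,0,0,0,0,0]' 60
python3 -m crank '[0,0,0,0,0,-0.001,0, 0,0,0,0,0,0,0]' 60; python3 -m crank '[0,0,0,0,0,-0.001,0, 0,0,0,0,0,0,0]' 60
```

```text
time_s: 26.5
position: [0.5427, -0.262, 0.1319]
tool_rot: [[0.076, 0.995, 0.06], [0.997, -0.076, -0.005], [-0.0, 0.06, -0.998]]
ft_force: [-0.8, -2.6, -0.4]
grip_width: 0.0086
time_s: 26.7
position: [0.5427, -0.2621, 0.1318]
tool_rot: [[0.076, 0.995, 0.061], [0.997, -0.076, -0.006], [-0.001, 0.061, -0.998]]
ft_force: [-2.1, -1.0, 8.0]
grip_width: 0.009
time_s: 26.9
position: [0.5427, -0.2622, 0.1317]
tool_rot: [[0.076, 0.995, 0.061], [0.997, -0.076, -0.006], [-0.002, 0.062, -0.998]]
ft_force: [-4.6, -0.4, 14.0]
grip_width: 0.0087
```

Floor contact at 0.1317, exactly as predicted. I'll release with a small opening, because card_c's end is close, and rise.

```bash
python3 -m crank '[0,0,0,0,0,0.0015,0, 0,0,0,0,0,0,0, 0,0,0,0,0,0,10, 0,0,0,0,0,0,14, 0,0,0,0,0,0,18, 0,0,0,0,0,0,22, 0,0,0,0,0,0,22, 0,0,0,0,0,0.005,22, 0,0,0,0,0,0.01,22, 0,0,0,0,0,0.02,22, 0,0,0,0,0,0.03,22, 0.0016,0.02,0,0,0,0.04,22, 0.0016,0.02,0,0,0,0.04,22, 0.0015,0.02,0,0,0,0.02,22, 0,0,0,-0.03,0.03,0.02,22, 0,0,0,-0.04,0.04,0,22, 0,0,0,-0.04,0.04,0,22, 0,0,0,-0.03,0.04,0,22, 0,0,0,0,0,0,22, 0,0,0,0,0,0,22]' 60
python3 - <<'E'
from h import *
s=snap('side','s9'); w=snap('wrist','w10'); t=snap('top','t9')
A=cv2.resize(w['frame'][60:330,130:490,::-1],(400,300),interpolation=cv2.INTER_CUBIC)
B=cv2.resize(s['frame'][140:245,270:410,::-1],(400,300),interpolation=cv2.INTER_CUBIC)
C=cv2.resize(t['frame'][195:285,310:430,::-1],(400,300),interpolation=cv2.INTER_CUBIC)
D=cv2.resize(t['frame'][:,:,::-1],(400,300))
cv2.imwrite('pics/fin2.png',np.clip(255*(np.vstack([np.hstack([A,B]),np.hstack([C,D])])/220.)**.7,0,255).astype('uint8'))
# bystander change
a=load('top0')['frame'].astype(int);b=t['frame'].astype(int)
for n,(x,y,z) in {'card_c':(.55,-.18,.14)}.items(): print(proj(t,[[x,y,z]]))
def cen(f,m): q=np.argwhere(m(f)); return q.mean(0)[::-1].round(2),len(q)
yel=lambda f:(f[...,0]>100)&(f[...,2]<60)&(f[...,1]>80)
print('meter',cen(a,yel),cen(b,yel))
print('diff spool/flux/bar_c',[np.abs(a[r]-b[r]).mean().round(1) for r in (np.s_[262:290,258:284],np.s_[202:222,268:288],np.s_[232:243,330:366])])
E
```

```text
time_s: 28.9
position: [0.4117, -0.1208, 0.3177]
tool_rot: [[0.076, 0.997, 0.002], [0.997, -0.076, -0.001], [-0.001, 0.002, -1.0]]
ft_force: [-0.0, -0.6, 0.5]
grip_width: 0.0186
[[346.44642893 238.02104513]]
meter (array([265.05, 160.46]), 960) (array([263.04, 160.91]), 960)
diff spool/flux/bar_c [np.float64(3.7), np.float64(3.6), np.float64(4.1)]
```

The viewer limit is reached, so I'll check numerically: the bar positions in the top picture against the seated prediction, and the meter.

```bash
python3 - <<'E'
from h import *
t0,t,w=load('top0'),load('t9'),load('w10')
for n,f in (('t0',t0['frame']),('t9',t['frame'])):
    f=f.astype(int); m=np.zeros(f.shape[:2],bool); s=f[125:200,235:295]; m[125:200,235:295]=(s[...,0]>100)&(s[...,2]<60)
    print(n,'meter',np.argwhere(m).mean(0).round(2),m.sum())
u=np.array([.077,.997]); v=np.array([.997,-.077])
exp={'a':(.5425,-.262),'b':(.5364,-.3418),'c':(.55,-.183)}
for nm,im in (('top',t),('wrist',w)):
    g=im['frame'].astype(int).min(2)
    e={k:proj(im,[[x-.042*v[0],y-.042*v[1],.14],[x,y,.14],[x+.042*v[0],y+.042*v[1],.14]]) for k,(x,y) in exp.items()}
    for k in 'ab':
        print(nm,k,'pred',e[k].round(1).tolist())
        x,y=e[k][1]; 
        if not(30<x<530 and 30<y<390): print('outside'); continue
        r0,r1,c0,c1=[int(q) for q in (y-28,y+28,x-14,x+14)]
        p=g[r0:r1,c0:c1]; m=(p>60 if nm=='top' else p>110).astype('uint8')
        k2,l,s,cc=cv2.connectedComponentsWithStats(m)
        for i in range(1,k2):
            if s[i,4]>15: print('   blob',s[i]+[c0,r0,0,0,0],cc[i]+[c0,r0])
E
```

```text
t0 meter [160.29 265.51] 958
t9 meter [160.15 265.52] 950
top a pred [[378.6, 256.8], [378.7, 240.2], [378.9, 223.8]]
   blob [364 212  28  45 516] [377.72093023 225.57170543]
   blob [364 263  28   5 109] [376.6146789  265.47706422]
top b pred [[409.9, 258.3], [409.8, 241.7], [409.7, 225.4]]
   blob [395 213  28  56 991] [412.38849647 238.8284561 ]
wrist a pred [[172.0, 274.3], [175.9, 304.7], [179.6, 332.9]]
   blob [169 276   9  11  84] [173.04761905 280.3452381 ]
   blob [162 326  11   6  41] [168.58536585 329.14634146]
wrist b pred [[107.2, 273.2], [113.2, 303.3], [119.0, 331.2]]
   blob [ 99 275  15  53 542] [104.11254613 302.56088561]
   blob [119 275   8  31 170] [123.42941176 287.24117647]
```

```bash
python3 - <<'E'
from h import *
t=load('t9'); g=t['frame'].astype(int).min(2)
for r in range(220,264,4): print(r,' '.join(map(str,g[r,368:424:1])))
E
```

```text
220 83 87 83 85 84 87 86 89 90 86 89 85 89 83 85 86 84 81 82 81 81 82 85 83 87 81 85 88 86 85 79 80 78 83 79 84 83 83 81 78 83 82 83 85 82 88 85 85 89 87 85 82 84 83 81 82
224 42 41 34 37 28 35 43 55 89 116 126 111 85 60 51 53 58 59 58 63 62 59 58 59 54 53 60 64 66 69 67 61 49 49 49 66 73 74 80 81 79 75 76 81 98 98 100 85 83 83 79 84 86 79 82 80
228 43 33 24 37 39 44 48 63 88 121 124 120 82 42 28 18 23 19 23 22 21 23 21 26 18 22 28 36 44 40 29 25 30 19 27 43 54 57 57 51 54 57 59 84 117 123 111 98 83 85 87 81 82 83 83 83
232 44 34 19 29 22 41 45 63 89 123 129 108 88 49 24 22 23 21 19 26 27 23 23 18 25 27 28 42 45 39 34 24 29 25 37 35 40 51 57 59 57 60 58 85 120 124 113 98 87 84 88 84 88 85 86 88
236 39 33 27 30 36 36 42 66 92 130 131 114 86 50 26 27 22 26 18 27 22 28 24 26 35 27 28 32 38 39 37 31 20 26 28 35 40 57 58 63 55 58 62 90 120 127 118 97 81 82 82 80 80 78 82 79
240 16 22 19 18 25 35 46 68 99 126 127 116 87 48 33 19 18 30 29 19 25 25 23 17 9 27 27 29 33 25 24 20 22 28 30 28 37 47 53 61 59 60 62 86 117 127 114 97 85 75 79 74 75 82 75 78
244 19 26 29 24 32 42 46 69 97 127 131 114 83 49 26 6 30 27 26 22 25 27 24 26 33 27 21 30 29 33 23 25 25 24 33 33 48 58 56 68 61 53 61 88 113 126 118 101 87 87 84 84 83 81 84 81
248 30 24 22 29 35 40 47 68 93 121 128 114 85 43 27 25 26 30 27 28 17 23 27 23 25 34 25 31 30 20 25 21 25 23 29 33 40 52 53 57 50 55 61 86 117 125 116 105 86 85 81 87 85 83 87 88
252 43 30 31 28 36 38 45 65 97 122 127 114 84 49 21 27 24 22 20 23 27 29 19 17 18 19 29 39 46 47 33 23 26 25 29 33 46 51 57 59 62 62 66 86 113 124 115 103 91 81 85 85 84 83 83 83
256 37 33 32 41 46 51 49 53 67 79 83 67 55 35 23 21 24 20 16 25 27 26 24 21 25 24 27 50 41 40 31 31 27 28 36 48 52 54 48 54 52 61 67 82 107 112 110 100 89 82 84 86 84 81 81 85
260 42 36 31 38 46 36 30 20 28 13 17 8 26 21 13 25 18 18 24 22 28 22 25 23 24 30 32 39 46 40 30 32 41 40 35 39 53 74 81 88 86 88 85 86 87 89 84 85 84 84 82 86 86 84 85 86
```

card_a's bar matches the upright prediction to 1 px. card_b's bar is about 3 px (about 8 mm) towards -y, so it leans, and I'll quantify that with the wrist pictures.

```bash
python3 - <<'E'
from h import *
t=load('t9'); u=np.array([.077,.997,0])
for nm,c in (('b',412.9),('a',377.9)):
    p=onz(t,[[c,240]],.139)[0]; print(nm,p.round(4),'local y rel rack mid',((p-[.5425,-.262,.139])@u).round(4))
for f,rng in (('w5',(255,300)),('w7',(150,230)),('w10',(276,326))):
    im=load(f); g=im['frame'].astype(int).min(2)
    pr=proj(im,[[.5364,-.3418,.14],[.5364-.042,-.3418+.003,.14],[.5364+.042,-.3418-.003,.14]]); print(f,pr.round(1).tolist())
    x,y=pr[0]; 
    for dy in (-16,-8,0,8):
        r=int(y)+dy; s=g[r,int(x)-32:int(x)+24]; print(r,int(x)-32,' '.join(map(str,s)))
E
```

```text
b [ 0.5407 -0.3505  0.139 ] local y rel rack mid -0.0884
a [ 0.5431 -0.2602  0.139 ] local y rel rack mid 0.0018
w5 [[282.7, 194.4], [282.6, 153.7], [282.8, 232.2]]
178 250 63 62 57 62 59 61 68 88 118 135 140 129 97 60 43 36 42 88 147 196 217 224 227 226 226 215 195 150 104 81 58 42 33 30 27 25 21 27 22 20 16 19 22 17 21 17 19 18 18 10 16 10 16 18 11 14
186 250 74 87 120 136 144 142 145 141 145 143 141 130 98 59 34 27 36 82 146 194 215 221 223 226 226 216 191 149 103 80 61 41 39 41 39 36 37 34 31 26 24 23 21 18 20 19 17 16 17 16 17 9 11 20 18 18
194 250 128 127 125 122 117 121 118 120 118 113 97 84 62 46 36 32 37 86 150 195 214 221 223 222 222 214 192 149 106 82 63 46 37 43 56 78 91 77 56 41 37 35 34 33 29 35 32 34 31 26 21 23 20 15 16 18
202 250 62 59 63 59 61 60 60 58 57 62 57 53 43 34 31 23 40 78 143 185 210 217 220 222 221 211 190 148 108 80 56 40 37 41 47 54 60 62 62 67 81 83 62 34 29 28 31 31 31 33 36 29 30 32 36 36
w7 [[166.8, 230.2], [159.8, 170.2], [173.5, 283.5]]
214 134 139 134 132 141 138 136 137 137 138 139 153 183 207 213 214 214 213 216 215 218 212 201 183 149 119 99 9
[... 918 characters left out ...]
91 92 97 104 122 133 137 134 136 140 129 115 92 81 78 75 65 56 48 43
295 81 231 230 231 228 229 224 208 179 148 141 142 141 138 143 142 141 140 138 143 155 180 202 209 214 207 200 175 135 108 93 88 87 98 94 95 94 94 90 92 88 97 116 131 138 143 141 143 136 128 102 80 74 70 65 58 48
303 81 229 227 226 227 231 231 231 232 226 199 163 146 142 142 141 141 140 140 138 141 143 164 190 205 210 209 208 192 154 120 104 96 98 93 97 92 94 96 91 89 85 91 104 120 136 135 119 101 86 74 80 80 85 82 84 85
311 81 228 229 232 231 231 229 227 226 227 230 223 208 176 150 139 139 137 141 142 141 144 140 145 169 197 208 210 209 201 179 145 113 92 89 86 88 93 92 90 88 87 86 88 83 76 76 69 65 53 42 37 31 30 29 29 26
```

card_b leans about 4.5–5° towards -y, close to the limit. There is plenty of time (29 of 72 s), so I'll straighten it: straddle the bar, nudge it upright, grip, re-seat and release gently.

```bash
python3 -m crank '[0,0,0,0.0207,-0.0383,0,40, 0,0,0,0.0207,-0.0383,0,40, 0,0,0,0.0207,-0.0383,0,40, 0,0,0,0.0207,-0.0383,0,40, 0,0,0,0.0207,-0.0383,0,40, 0,0,0,0.0207,-0.0383,0,40, 0,0,0,0,0,-0.03,40, 0,0,0,0,0,-0.04,40, 0,0,0,0,0,-0.04,40, 0,0,0,0,0,-0.02,40, 0,0,0,0,0,0,40, 0,0,0,0,0,0,40]' 25
python3 - <<'E'
from h import *
s=observe(); p=np.array(s['position']); print(p.round(4), 'local y',((p-[.5425,-.262,p[2]])@np.array([.077,.997,0])).round(4))
im=snap('wrist','w11'); g=im['frame'].astype(int).min(2)
print(proj(im,[[.5357,-.3503,.14],[.5364,-.3418,.14]]))
for r in (200,210,220,230,240): print(r,np.round(g[r,250:310]).tolist())
E
```

```text
time_s: 30.25
position: [0.5365, -0.352, 0.1867]
tool_rot: [[0.077, 0.997, 0.0], [0.997, -0.077, -0.0], [-0.0, 0.0, -1.0]]
ft_force: [-0.1, 0.9, 1.1]
grip_width: 0.0342
[ 0.5365 -0.352   0.1867] local y -0.0901
[[283.62576333 236.90626454]
 [296.8057058  236.98577934]]
200 [145, 141, 140, 140, 139, 139, 140, 136, 141, 140, 140, 128, 93, 55, 42, 35, 30, 21, 19, 22, 29, 46, 92, 146, 187, 206, 214, 220, 222, 223, 223, 214, 193, 171, 150, 125, 98, 80, 72, 64, 51, 41, 31, 27, 19, 19, 18, 21, 16, 18, 17, 17, 16, 21, 15, 19, 9, 18, 15, 15]
210 [56, 55, 56, 55, 53, 58, 58, 55, 54, 58, 52, 55, 42, 29, 22, 25, 24, 22, 22, 23, 23, 44, 86, 141, 186, 205, 215, 219, 218, 221, 225, 226, 224, 226, 224, 218, 196, 149, 109, 85, 61, 45, 36, 34, 33, 33, 29, 25, 20, 23, 20, 14, 18, 19, 15, 14, 16, 16, 15, 13]
220 [61, 54, 53, 58, 55, 56, 54, 58, 61, 56, 51, 54, 39, 30, 24, 25, 26, 25, 24, 23, 30, 50, 94, 142, 180, 208, 216, 220, 220, 221, 222, 224, 221, 223, 224, 214, 194, 155, 119, 87, 65, 40, 33, 36, 40, 36, 38, 36, 28, 24, 18, 16, 16, 12, 17, 20, 15, 11, 9, 13]
230 [55, 56, 57, 59, 57, 55, 57, 59, 60, 55, 57, 51, 44, 36, 24, 22, 21, 25, 21, 23, 20, 27, 42, 66, 76, 83, 88, 86, 83, 87, 88, 87, 85, 85, 84, 83, 85, 76, 74, 57, 49, 36, 34, 35, 39, 36, 41, 39, 40, 35, 40, 35, 36, 34, 33, 26, 22, 15, 10, 14]
240 [52, 50, 55, 53, 60, 55, 57, 53, 55, 54, 53, 47, 37, 29, 16, 16, 23, 18, 22, 16, 20, 28, 43, 65, 80, 81, 84, 87, 84, 86, 87, 86, 86, 89, 87, 83, 79, 72, 69, 55, 42, 32, 25, 32, 36, 41, 37, 32, 40, 38, 38, 38, 37, 37, 34, 27, 19, 14, 14, 7]
```

```bash
python3 -m crank '[0,0,0,0,0,-0.02,40, 0,0,0,0,0,-0.02,40, 0,0,0,0,0,-0.013,40, 0,0,0,0,0,0,30, 0,0,0,0,0,0,22, 0,0,0,0,0,0,22, 0,0,0,0.0001,0.0018,0,22, 0,0,0,0.0002,0.0022,0,20, 0,0,0,0.0002,0.0022,0,18, 0,0,0,0.0001,0.002,0,16, 0,0,0,0.0001,0.0018,0,14, 0,0,0,0,0,0,12, 0,0,0,0,0,0,8, 0,0,0,0,0,0,0, 0,0,0,0,0,0,0, 0,0,0,0,0,0,0]' 40
```

```text
time_s: 31.9
position: [0.5369, -0.3414, 0.1335]
tool_rot: [[0.077, 0.997, 0.0], [0.997, -0.077, -0.001], [-0.001, 0.0, -1.0]]
ft_force: [0.3, -2.0, 2.3]
grip_width: 0.0095
```

Gripped, centred over the slot. I'll lift 3 mm to take the load off, lower to light contact, then open in small steps.

```bash
python3 -m crank '[0,0,0,0,0,0.0015,0, 0,0,0,0,0,0.0015,0, 0,0,0,0,0,0,0, 0,0,0,0,0,0,0]' 50; python3 -m crank '[0,0,0,0,0,-0.0015,0, 0,0,0,0,0,-0.0005,0, 0,0,0,0,0,0,0]' 50; python3 -m crank '[0,0,0,0,0,-0.0005,0, 0,0,0,0,0,-0.0005,0, 0,0,0,0,0,0,0]' 50;python3 -m crank '[0,0,0,0,0,-0.0005,0, 0,0,0,0,0,-0.0005,0, 0,0,0,0,0,0,0]' 50
```

```text
time_s: 32.3
position: [0.5367, -0.3412, 0.1363]
tool_rot: [[0.077, 0.997, -0.0], [0.997, -0.077, -0.0], [-0.0, -0.0, -1.0]]
ft_force: [-0.6, -2.5, -1.0]
grip_width: 0.0091
time_s: 32.6
position: [0.537, -0.3412, 0.1343]
tool_rot: [[0.077, 0.997, 0.0], [0.997, -0.077, -0.0], [-0.0, 0.0, -1.0]]
ft_force: [0.3, -2.8, -0.1]
grip_width: 0.0085
time_s: 32.9
position: [0.537, -0.3412, 0.1335]
tool_rot: [[0.076, 0.997, 0.001], [0.997, -0.076, -0.0], [-0.0, 0.001, -1.0]]
ft_force: [1.2, -2.3, 1.7]
grip_width: 0.0088
time_s: 33.2
position: [0.5371, -0.3413, 0.1335]
tool_rot: [[0.076, 0.997, 0.001], [0.997, -0.076, -0.001], [-0.001, 0.001, -1.0]]
ft_force: [-0.2, -1.9, 7.8]
grip_width: 0.0088
```

There is a steady side force of about -2 N in y, so the board rubs the +y fins, which explains the earlier tip to -y. I'll lift slightly and shift -y.

```bash
python3 -m crank '[0,0,0,0,0,0.002,0, 0,0,0,-0.0003,-0.001,0,0, 0,0,0,0,0,0,0, 0,0,0,0,0,0,0]' 50; python3 -m crank '[0,0,0,-0.0001,-0.001,0,0, 0,0,0,0,0,0,0, 0,0,0,0,0,0,0]' 50; python3 -m crank '[0,0,0,-0.0001,-0.001,0,0, 0,0,0,0,0,0,0, 0,0,0,0,0,0,0]' 50;  python3 -m crank '[0,0,0,0,-0.001,0,0, 0,0,0,0,0,0,0, 0,0,0,0,0,0,0]' 50
```

```text
time_s: 33.6
position: [0.5364, -0.3417, 0.1339]
tool_rot: [[0.076, 0.997, -0.001], [0.997, -0.076, 0.001], [0.001, -0.001, -1.0]]
ft_force: [0.5, 0.2, -1.3]
grip_width: 0.0089
time_s: 33.9
position: [0.5364, -0.343, 0.1342]
tool_rot: [[0.077, 0.997, -0.0], [0.997, -0.077, 0.0], [0.0, -0.0, -1.0]]
ft_force: [0.3, -0.4, -1.6]
grip_width: 0.0091
time_s: 34.2
position: [0.5363, -0.3441, 0.1343]
tool_rot: [[0.077, 0.997, 0.0], [0.997, -0.077, 0.0], [0.0, 0.0, -1.0]]
ft_force: [0.7, 0.4, -0.9]
grip_width: 0.0091
time_s: 34.5
position: [0.5363, -0.345, 0.1343]
tool_rot: [[0.077, 0.997, -0.0], [0.997, -0.077, 0.0], [0.0, -0.0, -1.0]]
ft_force: [0.0, 0.5, -0.8]
grip_width: 0.0088
```

```bash
python3 -m crank '[0,0,0,0.0001,0.001,0,0, 0,0,0,0,0.001,0,0, 0,0,0,0,0,-0.0005,0, 0,0,0,0,0,-0.0005,0, 0,0,0,0,0,0,0]' 50; python3 -m crank '[0,0,0,0,0,-0.0005,0, 0,0,0,0,0,0,0]' 50
```

```text
time_s: 35.0
position: [0.5365, -0.3431, 0.1335]
tool_rot: [[0.076, 0.997, 0.0], [0.997, -0.076, -0.0], [-0.0, 0.0, -1.0]]
ft_force: [-0.9, -1.0, 1.1]
grip_width: 0.0089
time_s: 35.2
position: [0.5365, -0.3432, 0.1335]
tool_rot: [[0.077, 0.997, 0.001], [0.997, -0.077, -0.001], [-0.001, 0.001, -1.0]]
ft_force: [-1.7, 1.1, 5.9]
grip_width: 0.0087
```

Light floor contact (5.9 N), centred. Slow release.

```bash
python3 -m crank '[0,0,0,0,0,0.0003,0, 0,0,0,0,0,0,6, 0,0,0,0,0,0,9, 0,0,0,0,0,0,10, 0,0,0,0,0,0,11, 0,0,0,0,0,0,12, 0,0,0,0,0,0,13, 0,0,0,0,0,0,14, 0,0,0,0,0,0,16, 0,0,0,0,0,0,20, 0,0,0,0,0,0,25, 0,0,0,0,0,0,30, 0,0,0,0,0,0,30, 0,0,0,0,0,0.005,30, 0,0,0,0,0,0.01,30, 0,0,0,0,0,0.02,30, 0,0,0,0,0,0.03,30, 0,0,0,0,0,0.03,30, 0,0,0,0,0,0,30]' 20
python3 - <<'E'
from h import *
im=snap('wrist','w12'); g=im['frame'].astype(int).min(2)
for n,P in (('b',[.5364,-.343,.14]),('a',[.5425,-.262,.14]),('c',[.55,-.183,.14])): print(n,proj(im,[P]))
x,y=proj(im,[[.5364,-.343,.14]])[0]
for dy in (-24,-12,0,12): r=int(y)+dy; print(r,int(x)-25,g[r,int(x)-25:int(x)+25].tolist())
E
```

```text
time_s: 37.1
position: [0.5375, -0.344, 0.2337]
tool_rot: [[0.076, 0.997, 0.007], [0.997, -0.076, -0.006], [-0.006, 0.007, -1.0]]
ft_force: [0.1, 0.2, 0.1]
grip_width: 0.026
b [[283.02486393 214.45263731]]
a [[383.73011419 214.61322266]]
c [[477.90205617 216.46832993]]
190 258 [127, 97, 59, 46, 41, 42, 44, 42, 36, 41, 41, 33, 30, 24, 29, 27, 44, 72, 108, 159, 201, 219, 227, 230, 229, 228, 229, 229, 228, 209, 168, 112, 56, 21, 22, 22, 16, 18, 15, 20, 19, 20, 12, 21, 16, 20, 21, 10, 14, 16]
202 258 [54, 46, 33, 25, 23, 28, 26, 24, 25, 22, 41, 76, 121, 130, 114, 84, 77, 81, 109, 158, 196, 219, 223, 227, 226, 230, 228, 228, 225, 203, 159, 101, 52, 39, 36, 34, 34, 32, 34, 32, 31, 29, 24, 22, 20, 13, 16, 16, 17, 16]
214 258 [58, 42, 36, 28, 26, 24, 21, 27, 26, 26, 26, 26, 33, 38, 40, 45, 52, 69, 106, 151, 192, 210, 219, 225, 227, 227, 227, 227, 221, 195, 149, 88, 51, 43, 46, 65, 74, 55, 35, 19, 19, 12, 18, 17, 18, 19, 15, 16, 22, 18]
226 258 [45, 31, 30, 24, 26, 20, 27, 20, 22, 25, 23, 22, 29, 39, 35, 41, 52, 66, 76, 79, 84, 87, 85, 85, 84, 87, 86, 84, 84, 79, 68, 54, 40, 40, 40, 40, 39, 28, 27, 19, 21, 19, 15, 24, 20, 22, 22, 9, 18, 17]
```

card_b's bar is now within 1 px of the upright prediction. I'll retreat clear and do a final check of all three cards and the bystanders.

```bash
python3 -m crank '[0,0,0,0,0,0.04,30, 0,0,0,0,0,0.04,30, 0,0,0,-0.03,0.04,0,30, 0,0,0,-0.04,0.04,0,30, 0,0,0,-0.04,0.04,0,30, 0,0,0,-0.02,0.04,0,30, 0,0,0,0,0.04,0,30, 0,0,0,0,0,0,30, 0,0,0,0,0,0,30, 0,0,0,0,0,0,30]'
python3 - <<'E'
from h import *
t0=load('top0')['frame'].astype(int); t=snap('top','t10'); f=t['frame'].astype(int); g=f.min(2); u=np.array([.077,.997,0])
for r in (228,240,250): print(r,g[r,372:384].tolist(),g[r,400:420].tolist())
print('pred a,b',proj(t,[[.5425,-.262,.14],[.5364,-.343,.14]]).round(1).tolist())
for n,r in {'spool':np.s_[262:290,258:284],'flux':np.s_[202:222,268:288],'meter':np.s_[130:195,245:290],'card_c':np.s_[228:250,326:366]}.items():
    a=cv2.GaussianBlur(t0[r].astype('float32').mean(2),(0,0),1);b=cv2.GaussianBlur(f[r].astype('float32').mean(2),(0,0),1)
    print(n,np.round(cv2.phaseCorrelate(a,b)[0],2))
s=observe(); print(s['time_s'],s['position'],s['ft_force'])
E
```

```text
time_s: 38.15
position: [0.4159, -0.1531, 0.3078]
tool_rot: [[0.077, 0.997, -0.001], [0.997, -0.077, 0.0], [0.0, -0.001, -1.0]]
ft_force: [0.2, -1.0, 0.7]
grip_width: 0.0258
228 [42, 43, 49, 57, 96, 122, 131, 113, 80, 43, 17, 23] [28, 37, 53, 44, 45, 48, 53, 76, 108, 125, 131, 121, 100, 86, 85, 87, 86, 89, 82, 83]
240 [29, 35, 49, 60, 100, 129, 134, 112, 74, 40, 24, 26] [28, 21, 36, 47, 48, 53, 50, 73, 107, 130, 131, 125, 101, 89, 87, 81, 81, 82, 78, 77]
250 [25, 40, 47, 71, 105, 131, 136, 111, 71, 38, 27, 31] [23, 24, 33, 33, 51, 53, 49, 64, 99, 125, 131, 122, 100, 90, 89, 86, 90, 84, 84, 86]
pred a,b [[378.7, 240.2], [410.3, 241.7]]
spool [0.46 0.02]
flux [0.09 0.05]
meter [0.5  0.04]
card_c [ 0.05 -0.39]
38.2 [ 0.41592792 -0.15326427  0.30772079] [-0.1141115   0.05892401  0.02014487]
```

```bash
python3 -c "
from rig import *
print(close_job())"
```

```text
the job is handed in; nothing more can be done
None
```

I lifted both cards off their hooks and lowered them to the floor of their slots, and the job is handed in at 38 s. card_b is in the right slot and card_a in the middle slot, both with component sides facing the rack's -y.

**Final checks**
- **Seating:** light floor contact was felt at the expected height for each card. In the last top picture the bars are within about 1 px of where upright cards should be (card_a about 1° off, card_b under 1°).
- **Bystanders:** the meter, spool, bottle and card_c show no shift beyond about half a pixel. The gripper was open and clear at hand-in.

**What went wrong on the way**
- **card_b:** it first stood at about a 5° lean, right at the limit. I re-gripped it, centred it in the slot and set it down again upright.
- **card_a:** it swung about 3.5° in the grip and caught before the floor. I tilted the tool to level it, and it then went fully down.

**Mismatch with the description**
- **card_c's orientation:** the pictures show card_c standing crosswise in the gap between the fins, its width along the rack's long axis. Its bare face is towards the robot base. The description says it stands along the slot facing -y.
- **What I did about it:** a card only fits along a slot, so I used the stated facing (rack's -y) for both cards and left card_c alone. As it actually stands, card_c does not face the same way as the two I placed.
- **Not viewed:** the picture limit was used up before the end, so the last checks are numeric only.

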